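# Find and release the latched mode key

### The arm

A 7-joint arm with a two-finger parallel gripper is mounted at the origin on a cart in front of the work surface, level with it; the furniture and walls round the work are solid. World frame = base frame: x ahead of the robot, y to its left, z up, the work surface at z = 0. Lengths are in m, angles in rad, forces in N, time in s.
With the tool pointing down it reaches from about 0.4 to 0.85 m from the base axis. Payload 4.5 kg.
Tool frame: the origin (TCP) lies at the very end of the fingers, on their centre line; the grasp point (between the pads) lies 19 mm behind it (robot.grip_depth is the distance from the TCP to the grasp point, in m); z points along the fingers, y is the direction in which the jaws open and shut (so a half turn about z gives the same grasp; the last joint's range is limited). The gripper opens to 88 mm and grips with 3 to 60 N. Pads are 18 mm wide; open, the fingers measure 123 mm over their backs; the gripper's body (75 mm by 187 mm) begins 45 mm behind the grasp point.
Start: joints at [1.319, 0.689, -0.195, 1.565, 0.157, 0.902, -0.215], TCP at [0.176, -0.6, 0.21] pointing down, gripper open.
Joint ranges: [-3.01, 3.01], [-0.46, 2.08], [-1.47, 1.51], [0.13, 2.56], [-1, 4.14], [0.04, 2.09], [-2.66, 2.66]. Speed limits (rad/s): [2.57, 2.57, 3.14, 3.14, 3.14, 3.14, 3.14].

### API

Orientations are given as a 3x3 rotation matrix whose columns are the frame's x, y, z axes.
In Python, from station import robot gives the robot as it stands. The module is installed in compiled form; this text tells all that it offers.
- The arm moves only by the tool servo_tool, never from a script. Its argument "moves" is a list of rows, each a list of 7 numbers: the opening, from 0 (shut) to 1 (fully open), then the shift along the tool's x, y, z in units of 400 mm (1.0 is 400 mm), then the turn, a rotation vector about the tool's x, y, z in units of 2 rad (1.0 is 2 rad). A call has 1 to 20 rows; each row is the pose to reach, as a shift and turn from the pose measured when the call began, along the tool's axes at that moment; what a row does not reach only later rows make up. A row lasts 1/12 s, in which the tool goes at most 41.7 mm and 7.16 degrees, less where a joint would pass 70% of its speed; a pose out of reach is approached as far as the arm can. A call with a number of a shift or a turn outside -1 to 1 is refused whole. A call with a gripper value outside its range is refused whole. The fingers move at their own pace and stop on an object; "force" is the grip in N (left out, the last holds). Time passes only in rows, so rows that repeat a pose let the fingers close. It gives the time, the measured TCP pose, the force and the opening at its end, in the units of the state.
- robot.get_obs(): the state, without advancing time (a new reading comes with each control period).
- robot.capture(name): name is "scene" or "top" or "wrist"; returns a dict with "color" (480x640x3 uint8, red, green, blue), "range_z" (480x640 float32, m along the optical axis (not along the pixel's ray), 0 where there is no reading), "fx", "fy", "cx", "cy" (pixels), "D" ([k1, k2, p1, p2, k3] as OpenCV has them; the pictures are not rectified), "position" and "orientation" of the camera in the world. Camera axes: x right, y down, z forward; pixel columns grow to the right and rows downward; lengths in m; the calibration is good to about 2 mm. A picture is of the moment at which its call begins.
- robot.finish_job(): hands the job in, once; it reports no verdict.
Trained networks look in a picture, given as the dict that the camera call returned (one of the last four; its "shot" number tells which), for a name from the list of things; names that differ only in an ending like _2 or _b are one class to them, and where a whole thing is asked for, a point or a joint stands for the part that bears it (a point fixed in the world has none). Each returns a list of dicts, best first, with "p" (0 to 1); they miss things now and then, are a little off and sometimes report something else, mostly with a low value. They report only what shows in the picture. A call takes as long as a camera call.
- robot.regions_of(picture, query): "region" (480x640 bool, what is visible of it).
- robot.pinpoint(picture, query): "centre" ([x, y, z] in m, in the coordinates of the camera as it stood for that picture, good to about 4 mm: a listed point, or the origin of a listed thing).
The state is a dict: "clock": time; "joints": joint angles; "qd": joint speeds; "joint_torque": joint torques, N m; "position": TCP position; "ee_rot": TCP orientation; "contact_force": force on the tool from outside, world axes, zero at the start; "wrist_torque": the same for the moment, N m; "grip_width": finger opening in m.
Only numpy, scipy, OpenCV 4.12 (cv2) and the standard library are available. Lean on these libraries where they do the work, as an engineer would, in place of code of your own. Each camera call takes 0.05 s, during which the arm holds its last target.

### The job

One of the four white mode keys on the tester's console is still latched down and has to come up. With the fingertips, tap each key lightly, one after the other from the leftmost to the rightmost, so lightly that no key switches; then press the latched key in until it unlatches, and let it spring up. Do not push in the three keys that are already up, and leave the things around the console where they stand.

Things in the scene. Friction and masses are not known exactly. Their poses are not given: they have to be found in the camera images.
- console: grey control console fixed to the bench, 130 (x) x 260 (y) x 47 mm high, dark top plate, four white keys in a row along y at x = -12 mm, y = +75, +25, -25, -75 mm; blank paper strips behind them. Origin: centre of the underside, on the bench. x points away from the robot, y to its left, z up; turned up to 0.35 rad either way
- module_a: one of four identical key modules; any may stand in any place of the row. Fixed point in the middle of its key opening, level with the dark top plate; axes parallel to the console's. The key's top is 15 mm above this point when up, 11 mm when latched, 6 mm at full travel. White cap with grey middle, 34 mm (x) by 28 mm (y); keys stand 50 mm apart
- module_b: one of four identical key modules; any may stand in any place of the row. Fixed point in the middle of its key opening, level with the dark top plate; axes parallel to the console's. The key's top is 15 mm above this point when up, 11 mm when latched, 6 mm at full travel. White cap with grey middle, 34 mm (x) by 28 mm (y); keys stand 50 mm apart
- module_c: one of four identical key modules; any may stand in any place of the row. Fixed point in the middle of its key opening, level with the dark top plate; axes parallel to the console's. The key's top is 15 mm above this point when up, 11 mm when latched, 6 mm at full travel. White cap with grey middle, 34 mm (x) by 28 mm (y); keys stand 50 mm apart
- module_d: one of four identical key modules; any may stand in any place of the row. Fixed point in the middle of its key opening, level with the dark top plate; axes parallel to the console's. The key's top is 15 mm above this point when up, 11 mm when latched, 6 mm at full travel. White cap with grey middle, 34 mm (x) by 28 mm (y); keys stand 50 mm apart
- key_a (a joint): how far this module's key is down, m: 0 up, 0.004 latched, 0.009 fully in. Spring: an up key yields from 1.2 N, 1 mm more per 0.42 N; the latched key stays put to about 2.9 N, then yields likewise. Pressed to 0.0075 (about 4.6 N; end stop at about 5.2 N) it unlatches and springs up when let go. Exactly one of the four starts latched
- key_b (a joint): how far this module's key is down, m: 0 up, 0.004 latched, 0.009 fully in. Spring: an up key yields from 1.2 N, 1 mm more per 0.42 N; the latched key stays put to about 2.9 N, then yields likewise. Pressed to 0.0075 (about 4.6 N; end stop at about 5.2 N) it unlatches and springs up when let go. Exactly one of the four starts latched
- key_c (a joint): how far this module's key is down, m: 0 up, 0.004 latched, 0.009 fully in. Spring: an up key yields from 1.2 N, 1 mm more per 0.42 N; the latched key stays put to about 2.9 N, then yields likewise. Pressed to 0.0075 (about 4.6 N; end stop at about 5.2 N) it unlatches and springs up when let go. Exactly one of the four starts latched
- key_d (a joint): how far this module's key is down, m: 0 up, 0.004 latched, 0.009 fully in. Spring: an up key yields from 1.2 N, 1 mm more per 0.42 N; the latched key stays put to about 2.9 N, then yields likewise. Pressed to 0.0075 (about 4.6 N; end stop at about 5.2 N) it unlatches and springs up when let go. Exactly one of the four starts latched
- catch_a (a joint): hidden catch inside this module, out of reach, m: 0.0085 hooked over the latched key, below 0.003 once the key has come up, 0 in a module whose key was up from the start
- catch_b (a joint): hidden catch inside this module, out of reach, m: 0.0085 hooked over the latched key, below 0.003 once the key has come up, 0 in a module whose key was up from the start
- catch_c (a joint): hidden catch inside this module, out of reach, m: 0.0085 hooked over the latched key, below 0.003 once the key has come up, 0 in a module whose key was up from the start
- catch_d (a joint): hidden catch inside this module, out of reach, m: 0.0085 hooked over the latched key, below 0.003 once the key has come up, 0 in a module whose key was up from the start
- green_mount: loose green resin specimen mount, cylinder 31 mm across, 24 mm high, standing behind the console; origin at the centre of its underside. To be left alone
- oil_bottle: loose small yellowish oil bottle with black cap, 34 mm across, 83 mm high, standing to the right of the console; origin at the centre of its underside. To be left alone
- brass_indenter: loose brass-coloured pointed indenter, 16 mm across, 31 mm high, standing behind the console; origin at the centre of its underside. To be left alone

How it is judged:
By the outcome, as a careful person would: the job done as asked, in the order asked, and still so for the second after the job is handed in, with the robot touching nothing.
It also fails if it takes over 53 s, if anything falls off the work surface, if the arm or the gripper's body presses on something with over 40 N, if the wrist force passes 120 N, or if a joint passes its speed limit or range.

## Working session

There is one attempt and no reset: what is moved stays moved. The work goes in short steps, Python scripts to look and compute and a tool call to move; the robot and the scene stay as the last step left them, time stands still between calls to the robot, and variables do not carry over. Pictures are saved under pics/ and viewed, and the job is handed in when it is done.

Besides the shell and the picture viewer there is one more tool, called after "Request:" as name(argument=value, ...) on one line, values as JSON. servo_tool: Moves the arm, as the interface text tells. Its arguments: {"type":"object","properties":{"moves":{"type":"array","items":{"type":"array","items":{"type":"number"}}},"force":{"type":"number"}},"required":["moves"]}

```bash
mkdir -p pics
cat > h.py <<'E'
import numpy as np, cv2
from station import robot
def save(n,c): cv2.imwrite(f'pics/{n}.png',c['color'][:,:,::-1])
def w(c,p): return np.array(c['position'])+np.array(c['orientation'])@np.array(p)
E
python3 - <<'E'
from h import *
np.set_printoptions(precision=4,suppress=True)
o=robot.get_obs();print(o)
for n in('top','scene'):
    c=robot.capture(n);save(n+'0',c);print(n,c['position'],c['orientation'],c['fx'],c['D'])
    for q in('console','module_a','green_mount','oil_bottle','brass_indenter'):
        for r in robot.pinpoint(c,q)[:6]: print(q,round(r['p'],2),w(c,r['centre']))
E
```

```text
{'clock': 0.0, 'joints': array([ 1.3188,  0.69  , -0.1945,  1.5663,  0.1573,  0.9025, -0.2151]), 'qd': array([-0.0015,  0.0008,  0.0007, -0.0004,  0.0001, -0.0002,  0.0005]), 'joint_torque': array([  0.0005, -52.7559,  -1.267 , -15.3432,  -0.0527,   0.0066,
         0.0002]), 'position': array([ 0.176 , -0.599 ,  0.2096]), 'ee_rot': array([[ 0.9594,  0.282 , -0.0006],
       [ 0.282 , -0.9594,  0.0018],
       [-0.0001, -0.0019, -1.    ]]), 'contact_force': array([-0.0585,  0.2718,  0.0278]), 'wrist_torque': array([0.0028, 0.0142, 0.0386]), 'grip_width': 0.0879450385884377}
top [ 0.393  -0.0487  0.9841] [[ 0.003  -0.9806  0.1961]
 [-1.     -0.0028  0.0017]
 [-0.0012 -0.1961 -0.9806]] 585.3874808539892 [-0.1934  0.      0.      0.      0.    ]
console 0.69 [ 0.5339 -0.0362 -0.0007]
module_a 0.87 [ 0.5205 -0.0099  0.0478]
module_a 0.68 [ 0.5298 -0.0601  0.0453]
module_a 0.62 [ 0.539  -0.1059  0.0493]
module_a 0.61 [0.5061 0.0382 0.047 ]
green_mount 0.61 [0.6268 0.0876 0.0046]
oil_bottle 0.79 [ 0.5759 -0.21    0.003 ]
brass_indenter 0.44 [ 0.6325 -0.05    0.0005]
scene [ 0.262  -0.7203  0.6808] [[ 0.9047 -0.266   0.3327]
 [-0.4258 -0.5885  0.6873]
 [ 0.013  -0.7635 -0.6457]] 580.6328895935666 [-0.0926  0.      0.      0.      0.    ]
console 0.81 [ 0.5351 -0.033   0.004 ]
console 0.48 [ 0.6296 -0.0475 -0.0015]
module_a 0.88 [0.5039 0.0349 0.0469]
module_a 0.84 [ 0.5371 -0.111   0.0473]
module_a 0.81 [ 0.5295 -0.0626  0.0468]
module_a 0.51 [ 0.5132 -0.011   0.0471]
green_mount 0.76 [0.6234 0.0869 0.0021]
green_mount 0.27 [ 0.6323 -0.049  -0.003 ]
oil_bottle 0.9 [ 0.5688 -0.2069  0.0016]
brass_indenter 0.4 [ 0.6346 -0.0474 -0.0053]
brass_indenter 0.28 [0.4995 0.0353 0.0492]
```

Run:
```python
from h import *
np.set_printoptions(precision=4,suppress=True)
c=robot.capture('top')
K=np.array([[c['fx'],0,c['cx']],[0,c['fy'],c['cy']],[0,0,1]])
R=np.array(c['orientation']);P=np.array(c['position'])
u,v=np.meshgrid(np.arange(640.),np.arange(480.))
n=cv2.undistortPoints(np.stack([u,v],-1).reshape(-1,1,2),K,np.array(c['D'])).reshape(480,640,2)
z=c['range_z']; X=np.concatenate([n*z[...,None],z[...,None]],-1)@R.T+P
im=c['color'].astype(int)
for r in robot.regions_of(c,'module_a')[:5]:
    m=r['region']; q=X[m]; 
    pts=q[:,:2]
    rect=cv2.minAreaRect(pts.astype(np.float32)*1000)
    mm=cv2.erode(m.astype(np.uint8),np.ones((5,5)))>0
    zz=X[mm][:,2]
    print(r['p'],m.sum(),q.mean(0),rect,np.median(zz),np.percentile(zz,[10,90]))
# top plate height
t=(X[...,0]>.45)&(X[...,0]<.62)&(abs(X[...,1]+.035)<.15)&(X[...,2]>.03)&(X[...,2]<.055)
print(np.median(X[t][:,2]))
cr=c['color'][:, :, ::-1]
ys,xs=np.where(t);print(xs.min(),xs.max(),ys.min(),ys.max())
x0,x1,y0,y1=xs.min()-20,xs.max()+20,ys.min()-20,ys.max()+20
k=cv2.resize(cr[y0:y1,x0:x1],None,fx=800/(x1-x0),fy=800/(x1-x0),interpolation=cv2.INTER_CUBIC)
cv2.imwrite('pics/crop0.png',k[:600])
```

```text
0.88 393 [ 0.5268 -0.0591  0.0635] ((470.68377685546875, -61.445011138916016), (154.1855010986328, 31.84024429321289), 2.353123664855957) 0.06236607638105973 [0.0601 0.0645]
0.74 355 [ 0.5153 -0.0105  0.0634] ((461.64404296875, -21.101776123046875), (145.32542419433594, 27.83279037475586), 11.063761711120605) 0.058464569529826704 [0.0564 0.0601]
0.69 10860 [ 0.5327 -0.033   0.0498] ((502.02960205078125, -42.3585205078125), (212.79466247558594, 264.6107482910156), 16.366300582885742) 0.04692726634774713 [0.0443 0.0494]
0.56 398 [ 0.5371 -0.1073  0.0634] ((473.231689453125, -90.21722412109375), (37.79389953613281, 176.6694793701172), 74.71623229980469) 0.06223166185203233 [0.0602 0.0644]
0.56 413 [0.5051 0.0376 0.0654] ((454.67755126953125, 8.192672729492188), (163.94326782226562, 35.86984634399414), 30.35050392150879) 0.06252903293779921 [0.0605 0.0644]
0.046825894825560266
221 390 223 325
```

View pics/top0.png

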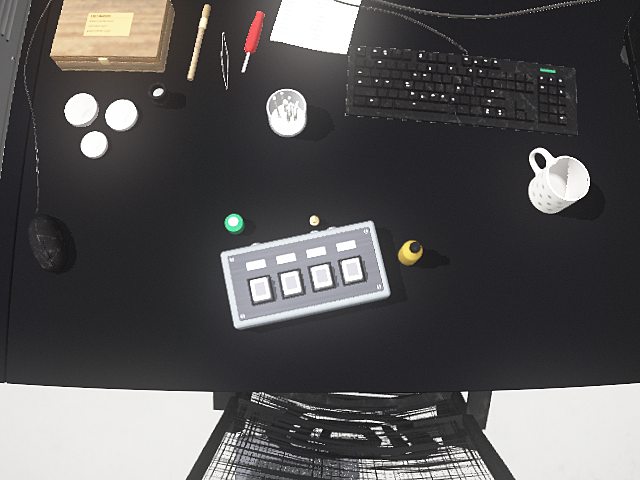

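View pics/scene0.png

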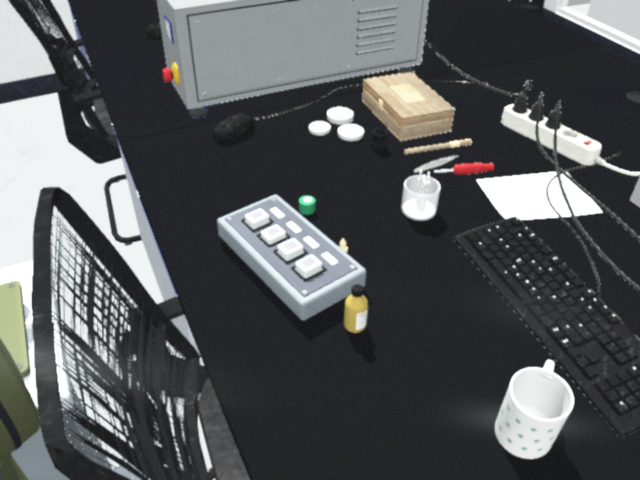

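View pics/crop0.png

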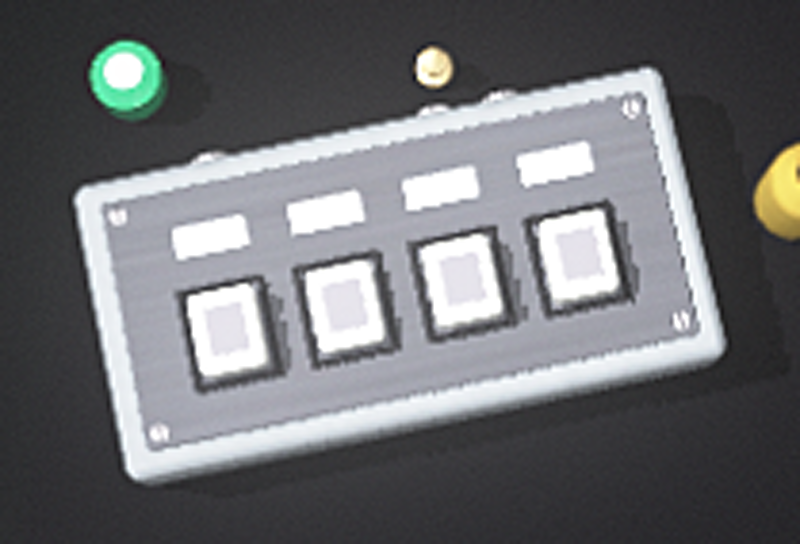

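The four keys are at about (260,290), (291,283), (321,275) and (352,269) px in the top view. The second from the left is about 4 mm lower (58.5 mm against 62.3 mm), so it is the latched one. The bottle stands to the right at (410,253), and the green mount and indenter are behind.

```bash
cat >> h.py <<'E'
from scipy.spatial.transform import Rotation as Ro
TH=0.222
def goal(p,th=TH,frac=1.):
    o=robot.get_obs();R=np.array(o['ee_rot']);P=np.array(o['position'])
    y=np.array([np.cos(th),np.sin(th),0]);z=np.array([0,0,-1.]);x=np.cross(y,z)
    G=np.stack([x,y,z],1)
    rv=Ro.from_matrix(R.T@G).as_rotvec()/2*frac
    print('shift',np.round(R.T@(np.array(p)-P)/.4,4),'turn',np.round(rv,4))
def st():
    o=robot.get_obs();print(o['clock'],np.round(o['position'],5),np.round(o['contact_force'],2),'\n',np.round(o['ee_rot'],4),np.round(o['joints'],3))
E
python3 -c "
from h import *
goal((.36,-.28,.2),frac=.5)"
```

```text
shift [ 0.6661 -0.6372  0.0261] turn [ 0.      0.     -0.3768]
```

Request:
servo_tool(moves=[[0, 0.083, -0.08, 0.003, 0, 0, -0.047], [0, 0.166, -0.16, 0.006, 0, 0, -0.094], [0, 0.25, -0.24, 0.01, 0, 0, -0.141], [0, 0.333, -0.32, 0.013, 0, 0, -0.188], [0, 0.416, -0.4, 0.016, 0, 0, -0.235], [0, 0.5, -0.48, 0.02, 0, 0, -0.282], [0, 0.583, -0.56, 0.023, 0, 0, -0.33], [0, 0.666, -0.637, 0.026, 0, 0, -0.377], [0, 0.666, -0.637, 0.026, 0, 0, -0.377], [0, 0.666, -0.637, 0.026, 0, 0, -0.377], [0, 0.666, -0.637, 0.026, 0, 0, -0.377]])

```text
clock: 1.62
position: [0.3615, -0.2782, 0.2004]
ee_rot: [[0.502, 0.865, 0.001], [0.865, -0.502, 0.0], [0.001, 0.001, -1.0]]
contact_force: [-0.3, -0.5, -0.6]
grip_width: 0.0168
```

```bash
python3 -c "
from h import *
st();goal((.505,.037,.14))"
```

```text
1.6167 [ 0.36149 -0.27824  0.20035] [-0.27 -0.55 -0.59] 
 [[ 5.018e-01  8.650e-01  9.000e-04]
 [ 8.650e-01 -5.018e-01  1.000e-04]
 [ 5.000e-04  8.000e-04 -1.000e+00]] [ 0.808  0.509 -0.381  2.062  0.314  0.625 -0.311]
shift [ 0.8617 -0.0852  0.1513] turn [ 5.000e-04 -1.000e-04 -3.738e-01]
```

Request:
servo_tool(moves=[[0, 0.09, -0.01, 0.01, 0, 0, -0.04], [0, 0.18, -0.02, 0.03, 0, 0, -0.08], [0, 0.27, -0.03, 0.04, 0, 0, -0.12], [0, 0.36, -0.036, 0.06, 0, 0, -0.16], [0, 0.45, -0.045, 0.08, 0, 0, -0.2], [0, 0.54, -0.054, 0.095, 0, 0, -0.24], [0, 0.63, -0.063, 0.11, 0, 0, -0.28], [0, 0.72, -0.072, 0.13, 0, 0, -0.32], [0, 0.8, -0.08, 0.14, 0, 0, -0.35], [0, 0.862, -0.085, 0.151, 0, 0, -0.374], [0, 0.862, -0.085, 0.151, 0, 0, -0.374], [0, 0.862, -0.085, 0.151, 0, 0, -0.374], [0, 0.862, -0.085, 0.151, 0, 0, -0.374], [0, 0.862, -0.085, 0.151, 0, 0, -0.374]])

```text
clock: 2.78
position: [0.5047, 0.0343, 0.14]
ee_rot: [[-0.217, 0.976, 0.0], [0.976, 0.217, -0.002], [-0.002, -0.0, -1.0]]
contact_force: [-0.3, -0.3, -0.2]
grip_width: 0.0005
```

Run:
```python
from h import *
st()
c=robot.capture('wrist');save('wr1',c)
for r in robot.pinpoint(c,'module_a')[:6]: print(round(r['p'],2),w(c,r['centre']))
z=c['range_z']
K=np.array([[c['fx'],0,c['cx']],[0,c['fy'],c['cy']],[0,0,1]])
for r in robot.regions_of(c,'module_a')[:5]:
    m=r['region'].astype(np.uint8)
    m=cv2.erode(m,np.ones((5,5)))>0
    v,u=np.where(m); zz=z[m]; ok=zz>0; 
    n=cv2.undistortPoints(np.stack([u,v],-1)[ok].astype(float).reshape(-1,1,2),K,np.array(c['D']))[:,0]
    X=np.c_[n*zz[ok,None],zz[ok]]@np.array(c['orientation']).T+c['position']
    X=X[X[:,2]>.054]
    print(r['p'],m.sum(),u.mean(),v.mean(),len(X), X.mean(0) if len(X) else 0,np.median(X[:,2]) if len(X) else 0)
```

```text
2.7833 [0.5047  0.03428 0.14004] [-0.3  -0.26 -0.24] 
 [[-2.166e-01  9.763e-01  2.000e-04]
 [ 9.763e-01  2.166e-01 -1.900e-03]
 [-1.900e-03 -3.000e-04 -1.000e+00]] [ 0.127  0.676 -0.465  1.983  0.522  0.602 -0.471]
0.82 [ 0.51516228 -0.01180982  0.04392438]
0.56 [0.5031839  0.03885305 0.04811154]
0.8 1221 324.14823914823916 225.52907452907453 1221 [0.5065152  0.04066216 0.06051206] 0.060592474286412956
0.78 525 323.9047619047619 273.47809523809525 431 [ 0.515705   -0.00101036  0.05640277] 0.05650603900311607
0.62 28 323.5 398.0 28 [ 0.54132522 -0.11726148  0.0606679 ] 0.06068353996824649
```

View pics/wr1.png

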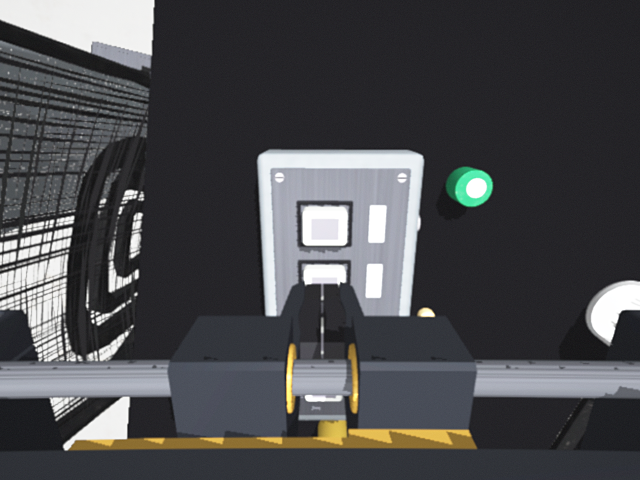

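The wrist view shows the fingers aligned with the console. Key 1 is at (324,225) px, and key 2 is again about 4 mm lower. I'll descend over key 1.

Request:
servo_tool(moves=[[0, 0.01, 0.002, 0.06, 0, 0, -0.003], [0, 0.01, 0.002, 0.12, 0, 0, -0.003], [0, 0.01, 0.002, 0.15, 0, 0, -0.003], [0, 0.01, 0.002, 0.17, 0, 0, -0.003], [0, 0.01, 0.002, 0.185, 0, 0, -0.003], [0, 0.01, 0.002, 0.185, 0, 0, -0.003], [0, 0.01, 0.002, 0.185, 0, 0, -0.003], [0, 0.01, 0.002, 0.185, 0, 0, -0.003]])

```text
clock: 3.6
position: [0.5055, 0.0394, 0.0669]
ee_rot: [[-0.224, 0.975, 0.002], [0.975, 0.224, -0.001], [-0.001, 0.002, -1.0]]
contact_force: [0.9, -0.3, -0.2]
grip_width: 0.0004
```

```bash
python3 -c "
from h import *
st()
c=robot.capture('scene');k=c['color'][180:330,200:400,::-1];cv2.imwrite('pics/sc1.png',cv2.resize(k,None,fx=4,fy=4))
for i in range(5):
  robot.capture('top');o=robot.get_obs();print(o['clock'],o['contact_force'],o['position'])"
```

```text
3.6 [0.50547 0.03943 0.06694] [ 0.87 -0.33 -0.21] 
 [[-2.237e-01  9.747e-01  2.200e-03]
 [ 9.747e-01  2.237e-01 -7.000e-04]
 [-1.100e-03  2.000e-03 -1.000e+00]] [ 0.041  0.793 -0.346  2.032  0.636  0.421 -0.574]
3.7 [ 0.52729207  0.15793978 -0.30407204] [0.50545902 0.03943035 0.06696722]
3.75 [-0.20531453  0.15773569 -0.0022776 ] [0.50539385 0.03943321 0.06689538]
3.8 [0.01170004 0.53412393 0.93269603] [0.50529542 0.03939297 0.0667955 ]
3.85 [-0.04178622  0.28056617  0.13778607] [0.50521814 0.03941109 0.06668164]
3.9 [-0.4409997   0.55767263 -0.03065601] [0.50513224 0.03939811 0.06658466]
```

View pics/sc1.png

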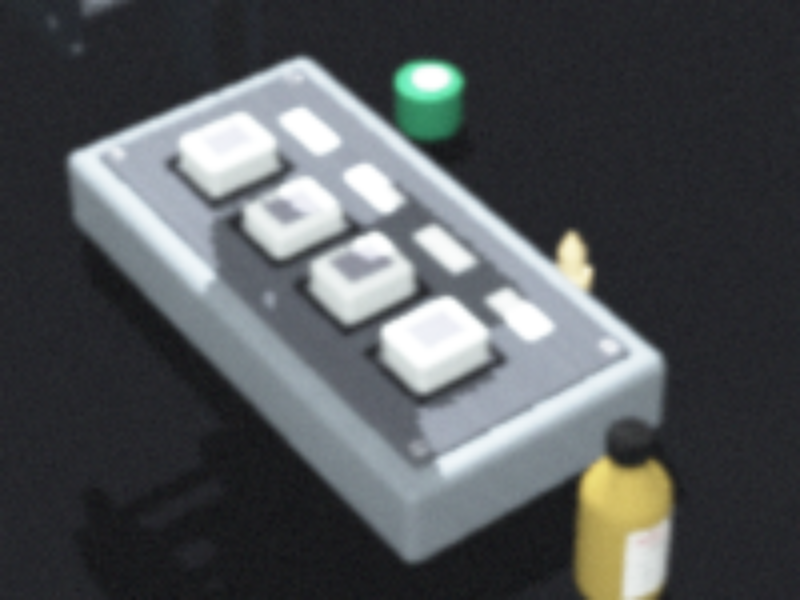

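```bash
cat >> h.py <<'E'
def fz(n=6):
    f=[];p=[]
    for i in range(n):
        robot.capture('top');o=robot.get_obs();f.append(o['contact_force']);p.append(o['position'])
    f=np.array(f);print(o['clock'],'f',f.mean(0).round(2),'fz sd',f[:,2].std().round(2),'p first/last',np.round(p[0],5),np.round(p[-1],5))
E
python3 -c "
from h import *
fz()
c=robot.capture('top');cv2.imwrite('pics/t2.png',cv2.resize(c['color'][180:350,190:440,::-1],None,fx=3,fy=3))"
```

```text
4.2 f [0.16 0.17 0.14] fz sd 0.22 p first/last [0.50505 0.03939 0.06651] [0.50491 0.03942 0.06627]
```

View pics/t2.png

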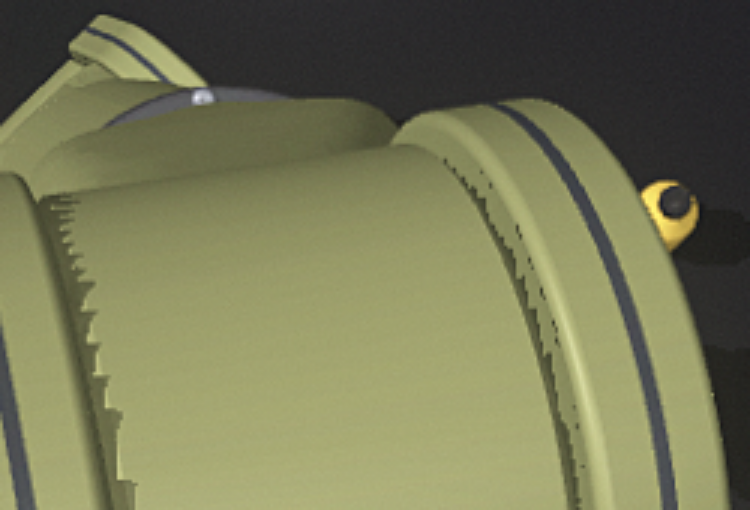

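```bash
python3 -c "
from h import *
c=robot.capture('scene');save('sc2',c);st()"
```

```text
4.3 [0.50488 0.03942 0.06621] [-0.59  0.85  0.39] 
 [[-2.239e-01  9.746e-01  8.000e-04]
 [ 9.746e-01  2.239e-01 -9.000e-04]
 [-1.100e-03  6.000e-04 -1.000e+00]] [ 0.041  0.794 -0.345  2.032  0.636  0.42  -0.574]
```

View pics/sc2.png

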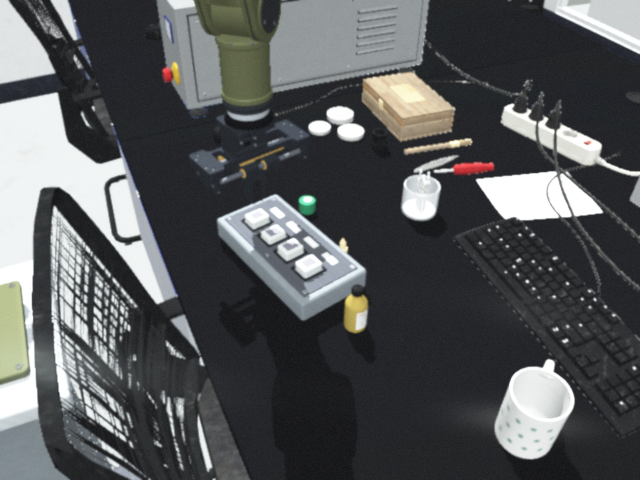

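```bash
python3 -c "
from h import *
c=robot.capture('scene');o=robot.get_obs()
R=np.array(c['orientation']);P=np.array(c['position'])
K=np.array([[c['fx'],0,c['cx']],[0,c['fy'],c['cy']],[0,0,1]])
T=np.array(o['position']);E=np.array(o['ee_rot'])
for X in (T,T-E[:,2]*.064,[.505,.0385,.062],[.505,.0385,.082],[.505,.0385,.102]):
  q=R.T@(np.array(X)-P);print(np.round(X,3),cv2.projectPoints(q[None],np.zeros(3),np.zeros(3),K,np.array(c['D']))[0].ravel(),q[2])
im=c['color'][140:240,190:320,::-1];cv2.imwrite('pics/sc3.png',cv2.resize(np.clip(im.astype(float)*2.5,0,255).astype(np.uint8),None,fx=6,fy=6,interpolation=cv2.INTER_CUBIC))
z=c['range_z']
print(z[170:222:4,252].round(3),z[170:222:4,258].round(3))
"
```

```text
[0.505 0.039 0.066] [256.05879887 211.94551959] 0.9998198727039954
[0.505 0.039 0.13 ] [253.78007732 181.35238277] 0.9585195493633147
[0.505 0.038 0.062] [256.45330142 214.15309439] 1.001960017296777
[0.505 0.038 0.082] [255.77585886 204.91236945] 0.9890462772942202
[0.505 0.038 0.102] [255.08396866 195.43230213] 0.9761325372916635
[0.896 0.898 0.906 0.945 0.951 0.952 0.    0.961 0.963 1.044 1.035 1.001
 0.992] [0.902 0.909 0.949 0.954 0.959 0.965 0.967 0.972 1.059 1.046 1.009 1.001
 0.996]
```

View pics/sc3.png

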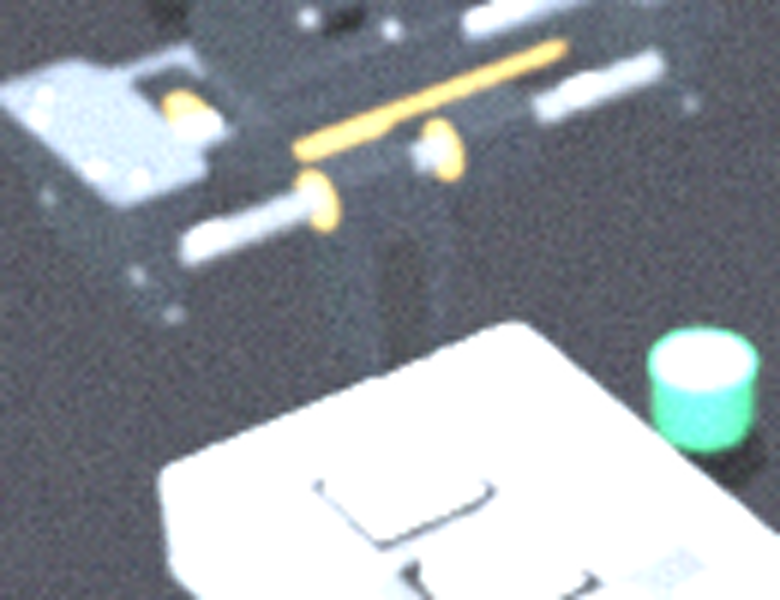

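```bash
python3 -c "
from h import *
np.set_printoptions(precision=4,suppress=True)
from h import *
o=robot.get_obs();T=np.array(o['position']);E=np.array(o['ee_rot'])
for n in('scene','wrist'):
  c=robot.capture(n);z=c['range_z']
  K=np.array([[c['fx'],0,c['cx']],[0,c['fy'],c['cy']],[0,0,1]])
  R=np.array(c['orientation']);P=np.array(c['position'])
  u,v=np.meshgrid(np.arange(640.),np.arange(480.))
  nn=cv2.undistortPoints(np.stack([u,v],-1).reshape(-1,1,2),K,np.array(c['D'])).reshape(480,640,2)
  X=np.concatenate([nn*z[...,None],z[...,None]],-1)@R.T+P
  L=(X-T)@E  # tool coords
  print(n,P)
  m=(z>0)&(abs(L[...,0])<.03)&(abs(L[...,1])<.03)&(L[...,2]<-.003)
  l=L[m]*1000
  for a in range(-100,0,5):
    s=l[(l[:,2]>=a)&(l[:,2]<a+5)]
    if len(s): print(a,len(s),s.min(0).round(1),s.max(0).round(1))
  save('w_'+n,c)
"
```

```text
scene [ 0.262  -0.7203  0.6808]
-100 8 [-27.5   5.3 -99.9] [  4.1   7.6 -97. ]
-95 10 [-14.3 -29.6 -94.9] [  7.    9.3 -90.3]
-90 14 [-13.8 -29.8 -89.6] [ 11.7  11.8 -85.3]
-85 11 [-12.5   5.9 -84.2] [ -7.3  14.8 -80.3]
-80 34 [-13.2 -19.4 -80. ] [  1.6  14.6 -75.1]
-75 62 [-11.9 -18.7 -75. ] [  7.5  13.5 -70.4]
-70 59 [-12.7 -18.7 -70. ] [  8.2  14.6 -65.2]
-65 57 [-11.5 -19.1 -65. ] [  8.4  13.8 -60. ]
-60 50 [-12.5 -18.  -59.8] [  6.8  13.4 -55.1]
-55 55 [-12.3 -18.3 -54.8] [ 10.2  13.4 -50. ]
-50 47 [-12.4 -17.7 -50. ] [  3.9  13.5 -45. ]
-45 49 [-12.1 -17.6 -44.9] [ 10.   13.  -40.1]
-40 48 [-12.9 -16.4 -39.9] [  6.1  13.1 -35.1]
-35 34 [-13.  -15.8 -35. ] [  9.7  10.8 -30.4]
-30 7 [ -9.5 -10.1 -29.8] [ -7.2   7.8 -27.5]
wrist [0.4876 0.1181 0.2391]
-100 160 [  -5.1   -6.7 -100. ] [ 30.    8.9 -95. ]
-95 136 [ -9.1  -6.8 -95. ] [ 29.    8.9 -90. ]
-90 93 [-12.   -6.8 -90. ] [  3.4   8.6 -85. ]
-85 67 [-10.   -7.1 -84.9] [ 11.9   9.  -80.1]
-80 113 [-10.2  -8.1 -80. ] [ 11.7  10.4 -75. ]
-75 1030 [  1.6  -8.8 -74.9] [ 11.8  10.8 -70. ]
-70 445 [  8.4  -9.1 -70. ] [ 12.   11.2 -65. ]
-65 407 [  8.5  -9.9 -65. ] [ 11.8  11.9 -60. ]
-60 417 [  8.6 -14.9 -60. ] [ 11.9  16.9 -55. ]
-55 513 [  1.4 -14.9 -55. ] [ 11.7  16.7 -50. ]
-50 578 [ -8.5 -14.4 -50. ] [ 11.8  16.4 -45. ]
-45 447 [ -8.2 -13.7 -45. ] [ 11.8  15.7 -40. ]
-40 352 [  8.3 -13.2 -40. ] [ 11.9  15.1 -35. ]
-35 303 [  7.9 -12.9 -35. ] [ 11.7  14.7 -30. ]
-30 150 [  8.8  -9.7 -30. ] [ 11.4  13.1 -25.7]
```

View pics/w_wrist.png

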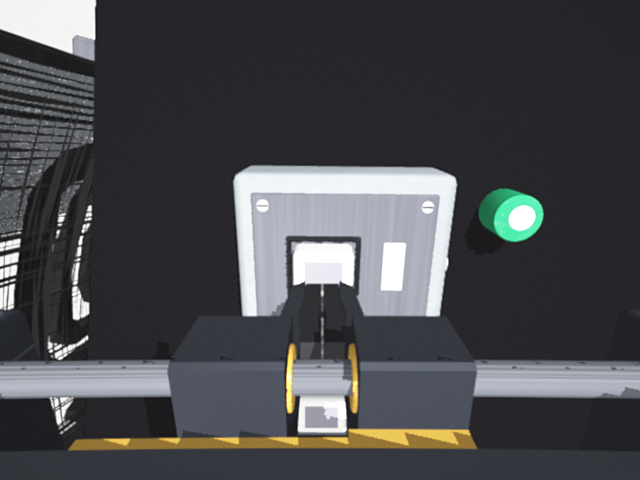

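Both depth cameras put the visible finger end about 27 mm above the reported TCP. I won't assume the contact height, so I'll feel for it in small steps.

Request:
servo_tool(moves=[[0, 0, 0, 0.003, 0, 0, 0], [0, 0, 0, 0.006, 0, 0, 0], [0, 0, 0, 0.006, 0, 0, 0], [0, 0, 0, 0.006, 0, 0, 0]])

```text
clock: 4.78
position: [0.5048, 0.0394, 0.0637]
ee_rot: [[-0.224, 0.975, 0.001], [0.975, 0.224, -0.001], [-0.001, 0.0, -1.0]]
contact_force: [0.1, -0.2, -0.0]
grip_width: 0.0004
```

```bash
python3 -c "
from h import *
fz(4)"
```

```text
4.9833 f [0.14 0.22 0.08] fz sd 0.26 p first/last [0.50485 0.03941 0.06377] [0.5049  0.03943 0.06385]
```

Request:
servo_tool(moves=[[0, 0, 0, 0.0025, 0, 0, 0], [0, 0, 0, 0.0025, 0, 0, 0], [0, 0, 0, 0.0025, 0, 0, 0]])

```text
clock: 5.23
position: [0.5049, 0.0394, 0.0628]
ee_rot: [[-0.224, 0.975, 0.001], [0.975, 0.224, -0.001], [-0.001, 0.001, -1.0]]
contact_force: [-0.3, -0.7, 0.7]
grip_width: 0.0006
```

```bash
python3 -c "
from h import *
fz(4)"
```

```text
5.4333 f [-0.49 -0.13 -0.28] fz sd 0.54 p first/last [0.50487 0.03942 0.06281] [0.50492 0.03942 0.06286]
```

Request:
servo_tool(moves=[[0, 0, 0, 0.0025, 0, 0, 0], [0, 0, 0, 0.0025, 0, 0, 0], [0, 0, 0, 0.0025, 0, 0, 0]])

```text
clock: 5.68
position: [0.5049, 0.0394, 0.0618]
ee_rot: [[-0.224, 0.975, 0.001], [0.975, 0.224, -0.001], [-0.001, 0.001, -1.0]]
contact_force: [-1.0, 0.3, 0.2]
grip_width: 0.0003
```

```bash
python3 -c "
from h import *
fz(4)"
```

```text
5.8833 f [ 0.16  0.03 -0.57] fz sd 0.23 p first/last [0.50489 0.03942 0.06182] [0.50493 0.03943 0.06186]
```

Request:
servo_tool(moves=[[0, 0, 0, 0.0025, 0, 0, 0], [0, 0, 0, 0.0025, 0, 0, 0], [0, 0, 0, 0.0025, 0, 0, 0]])

```text
clock: 6.13
position: [0.5049, 0.0394, 0.0608]
ee_rot: [[-0.224, 0.975, 0.001], [0.975, 0.224, -0.001], [-0.001, 0.001, -1.0]]
contact_force: [-0.2, 0.9, -0.7]
grip_width: 0.0005
```

```bash
python3 -c "
from h import *
fz(4)"
```

```text
6.3333 f [ 0.1   0.1  -0.47] fz sd 0.59 p first/last [0.50486 0.03944 0.06081] [0.50495 0.03938 0.06087]
```

Request:
servo_tool(moves=[[0, 0, 0, 0.0025, 0, 0, 0], [0, 0, 0, 0.0025, 0, 0, 0], [0, 0, 0, 0.0025, 0, 0, 0]])

```text
clock: 6.58
position: [0.5049, 0.0394, 0.0598]
ee_rot: [[-0.224, 0.975, 0.001], [0.975, 0.224, -0.001], [-0.001, 0.001, -1.0]]
contact_force: [0.7, -0.0, -0.3]
grip_width: 0.0002
```

```bash
python3 -c "
from h import *
fz(3)
c=robot.capture('scene');k=c['color'][150:250,190:330,::-1];cv2.imwrite('pics/sc4.png',cv2.resize(np.clip(k.astype(float)*1.6,0,255).astype(np.uint8),None,fx=5,fy=5))
"
```

```text
6.7333 f [-0.01  0.05  0.11] fz sd 0.15 p first/last [0.50494 0.03945 0.05986] [0.50493 0.03943 0.05986]
```

View pics/sc4.png

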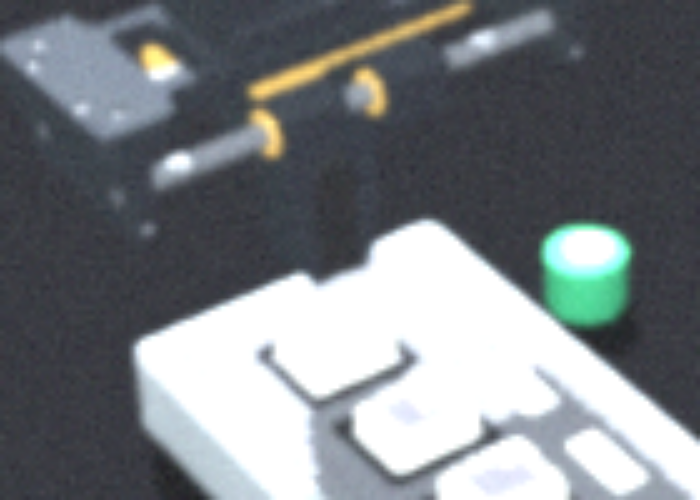

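The fingers really do end about 25 mm above the reported TCP, and there is no contact force yet. I'll go down 15 mm and continue in steps.

Request:
servo_tool(moves=[[0, 0, 0, 0.012, 0, 0, 0], [0, 0, 0, 0.024, 0, 0, 0], [0, 0, 0, 0.032, 0, 0, 0], [0, 0, 0, 0.037, 0, 0, 0], [0, 0, 0, 0.037, 0, 0, 0], [0, 0, 0, 0.037, 0, 0, 0]])

```text
clock: 7.28
position: [0.5048, 0.0395, 0.0449]
ee_rot: [[-0.224, 0.975, 0.0], [0.975, 0.224, -0.001], [-0.001, 0.0, -1.0]]
contact_force: [0.7, 0.2, -0.3]
grip_width: 0.001
```

```bash
cat >> h.py <<'E'
def tip(n='scene'):
  o=robot.get_obs();T=np.array(o['position']);E=np.array(o['ee_rot'])
  c=robot.capture(n);z=c['range_z']
  K=np.array([[c['fx'],0,c['cx']],[0,c['fy'],c['cy']],[0,0,1]])
  R=np.array(c['orientation']);P=np.array(c['position'])
  u,v=np.meshgrid(np.arange(640.),np.arange(480.))
  nn=cv2.undistortPoints(np.stack([u,v],-1).reshape(-1,1,2),K,np.array(c['D'])).reshape(480,640,2)
  X=np.concatenate([nn*z[...,None],z[...,None]],-1)@R.T+P
  L=(X-T)@E
  m=(z>0)&(abs(L[...,0])<.02)&(abs(L[...,1])<.02)&(L[...,2]<-.003)&(c['color'].max(-1)<70)
  l=L[m]*1000
  for a in range(-40,0,2):
    s=l[(l[:,2]>=a)&(l[:,2]<a+2)]
    if len(s): print(a,len(s),s.min(0).round(1),s.max(0).round(1))
  return c
E
python3 -c "
from h import *
fz(3)
c=tip();k=c['color'][150:250,190:330,::-1];cv2.imwrite('pics/sc5.png',cv2.resize(np.clip(k.astype(float)*1.2,0,255).astype(np.uint8),None,fx=5,fy=5))
"
```

```text
7.4333 f [ 0.32  0.06 -0.29] fz sd 0.54 p first/last [0.50494 0.03948 0.04501] [0.50505 0.03948 0.04518]
-40 18 [-12.1 -16.6 -40. ] [ 12.9  12.1 -38.1]
-38 19 [-13.  -15.8 -37.8] [ -3.9  10.4 -36. ]
-36 9 [-11.6 -13.7 -36. ] [ -6.5   5.7 -34.1]
-34 8 [ -9.9  -9.7 -33.9] [ -7.3   7.  -32.1]
-32 6 [ -8.7  -6.6 -31.2] [ -6.2   2.9 -30. ]
```

View pics/sc5.png

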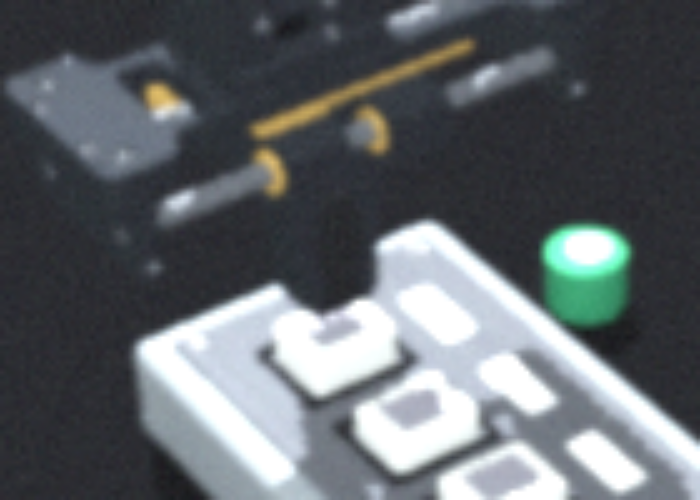

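Request:
servo_tool(moves=[[0, 0, 0, 0.003, 0, 0, 0], [0, 0, 0, 0.006, 0, 0, 0], [0, 0, 0, 0.0075, 0, 0, 0], [0, 0, 0, 0.0075, 0, 0, 0]])

```text
clock: 7.82
position: [0.505, 0.0394, 0.0421]
ee_rot: [[-0.224, 0.975, 0.001], [0.975, 0.224, -0.001], [-0.001, 0.001, -1.0]]
contact_force: [0.2, 0.1, 0.5]
grip_width: 0.0003
```

```bash
python3 -c "
from h import *
fz(3)"
```

```text
7.9667 f [-0.02  0.15 -0.01] fz sd 0.64 p first/last [0.50503 0.03946 0.04213] [0.50507 0.03946 0.0422 ]
```

Request:
servo_tool(moves=[[0, 0, 0, 0.0025, 0, 0, 0], [0, 0, 0, 0.0025, 0, 0, 0], [0, 0, 0, 0.0025, 0, 0, 0]])

```text
clock: 8.22
position: [0.505, 0.0394, 0.0411]
ee_rot: [[-0.224, 0.975, 0.001], [0.975, 0.224, -0.001], [-0.001, 0.001, -1.0]]
contact_force: [0.4, 0.0, -0.4]
grip_width: 0.0004
```

```bash
python3 -c "
from h import *
fz(3)"
```

```text
8.3667 f [ 0.31 -0.02  0.01] fz sd 0.37 p first/last [0.50507 0.03948 0.04118] [0.50506 0.03946 0.04119]
```

Request:
servo_tool(moves=[[0, 0, 0, 0.0025, 0, 0, 0], [0, 0, 0, 0.0025, 0, 0, 0], [0, 0, 0, 0.0025, 0, 0, 0]])

```text
clock: 8.62
position: [0.505, 0.0395, 0.0402]
ee_rot: [[-0.224, 0.975, 0.001], [0.975, 0.224, -0.001], [-0.001, 0.001, -1.0]]
contact_force: [-0.0, 0.7, -0.7]
grip_width: 0.0001
```

```bash
python3 -c "
from h import *
fz(3)"
```

```text
8.7667 f [ 0.16 -0.21  0.47] fz sd 0.08 p first/last [0.50506 0.03947 0.04017] [0.50508 0.03947 0.04019]
```

Request:
servo_tool(moves=[[0, 0, 0, 0.0025, 0, 0, 0], [0, 0, 0, 0.0025, 0, 0, 0], [0, 0, 0, 0.0025, 0, 0, 0]])

```text
clock: 9.02
position: [0.5051, 0.0395, 0.0391]
ee_rot: [[-0.224, 0.975, 0.001], [0.975, 0.224, -0.001], [-0.001, 0.001, -1.0]]
contact_force: [-0.2, 0.6, 0.1]
grip_width: 0.0003
```

```bash
python3 -c "
from h import *
fz(4)"
```

```text
9.2167 f [ 0.04 -0.28  0.26] fz sd 0.39 p first/last [0.50504 0.03945 0.03916] [0.50508 0.03948 0.03921]
```

Request:
servo_tool(moves=[[0, 0, 0, 0.0025, 0, 0, 0], [0, 0, 0, 0.0025, 0, 0, 0], [0, 0, 0, 0.0025, 0, 0, 0]])

```text
clock: 9.47
position: [0.505, 0.0395, 0.0381]
ee_rot: [[-0.224, 0.975, 0.001], [0.975, 0.224, -0.001], [-0.001, 0.001, -1.0]]
contact_force: [-0.5, -0.7, 0.4]
grip_width: 0.0004
```

```bash
python3 -c "
from h import *
fz(4)
c=tip();k=c['color'][150:250,190:330,::-1];cv2.imwrite('pics/sc6.png',cv2.resize(np.clip(k.astype(float)*1.2,0,255).astype(np.uint8),None,fx=5,fy=5))"
```

```text
9.6667 f [-0.32 -0.18 -0.03] fz sd 0.55 p first/last [0.50505 0.03945 0.03817] [0.50511 0.0395  0.03821]
-40 15 [-12.2 -16.9 -39.9] [ -1.8  11.  -38. ]
-38 12 [-11.  -16.1 -38. ] [  2.7   6.6 -36.2]
-36 9 [-11.1 -12.2 -36. ] [ -8.6   8.6 -34.2]
-34 8 [-10.3 -10.5 -33.9] [ -5.9   5.6 -32.2]
-32 5 [ -9.2 -11.5 -31.9] [ -6.5   4.2 -30.6]
-30 5 [ -7.8  -6.5 -29.9] [ -6.4   3.8 -28.3]
-10 3 [-20.  -17.7  -9.3] [-18.2  10.   -8.3]
-8 1 [-17.3  18.1  -7.9] [-17.3  18.1  -7.9]
```

View pics/sc6.png

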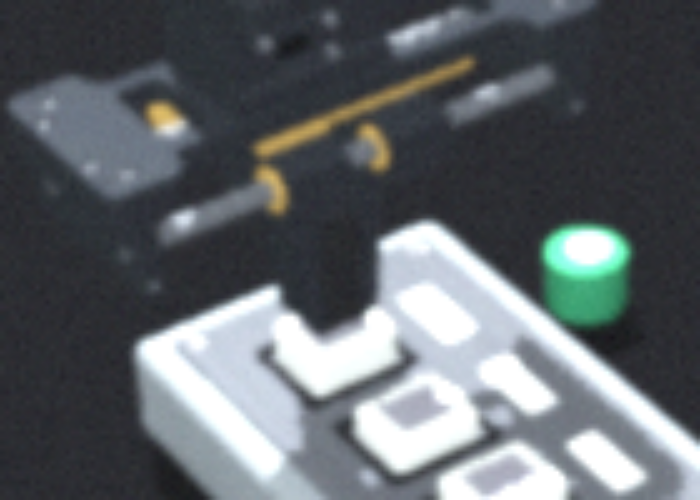

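Request:
servo_tool(moves=[[0, 0, 0, 0.0025, 0, 0, 0], [0, 0, 0, 0.0025, 0, 0, 0], [0, 0, 0, 0.0025, 0, 0, 0]])

```text
clock: 9.97
position: [0.505, 0.0395, 0.0371]
ee_rot: [[-0.224, 0.975, 0.001], [0.975, 0.224, -0.001], [-0.001, 0.001, -1.0]]
contact_force: [-0.5, -0.0, 0.4]
grip_width: 0.0008
```

```bash
python3 -c "
from h import *
fz(4)"
```

```text
10.1667 f [0.07 0.03 0.36] fz sd 0.28 p first/last [0.50506 0.03948 0.03718] [0.50511 0.03945 0.03721]
```

Request:
servo_tool(moves=[[0, 0, 0, 0.0025, 0, 0, 0], [0, 0, 0, 0.0025, 0, 0, 0], [0, 0, 0, 0.0025, 0, 0, 0]])

```text
clock: 10.42
position: [0.505, 0.0394, 0.0362]
ee_rot: [[-0.224, 0.975, 0.001], [0.975, 0.224, -0.001], [-0.001, 0.001, -1.0]]
contact_force: [-0.1, -0.1, -0.2]
grip_width: 0.0004
```

```bash
python3 -c "
from h import *
fz(4)"
```

```text
10.6167 f [0.16 0.23 0.45] fz sd 0.25 p first/last [0.50508 0.03945 0.0362 ] [0.50511 0.03947 0.03623]
```

Request:
servo_tool(moves=[[0, 0, 0, 0.002, 0, 0, 0], [0, 0, 0, 0.002, 0, 0, 0], [0, 0, 0, 0.002, 0, 0, 0]])

```text
clock: 10.87
position: [0.5051, 0.0395, 0.0354]
ee_rot: [[-0.224, 0.975, 0.001], [0.975, 0.224, -0.001], [-0.001, 0.001, -1.0]]
contact_force: [-0.4, 0.8, -0.4]
grip_width: 0.0007
```

```bash
python3 -c "
from h import *
fz(4)"
```

```text
11.0667 f [ 0.2   0.11 -0.35] fz sd 0.1 p first/last [0.50507 0.03948 0.03539] [0.50511 0.03945 0.03545]
```

Request:
servo_tool(moves=[[0, 0, 0, 0.002, 0, 0, 0], [0, 0, 0, 0.002, 0, 0, 0], [0, 0, 0, 0.002, 0, 0, 0]])

```text
clock: 11.32
position: [0.5051, 0.0395, 0.0346]
ee_rot: [[-0.224, 0.975, 0.001], [0.975, 0.224, -0.001], [-0.001, 0.001, -1.0]]
contact_force: [0.3, 0.4, -0.5]
grip_width: 0.0007
```

```bash
python3 -c "
from h import *
fz(4)
c=tip();k=c['color'][150:250,190:330,::-1];cv2.imwrite('pics/sc7.png',cv2.resize(np.clip(k.astype(float)*1.2,0,255).astype(np.uint8),None,fx=5,fy=5))"
```

```text
11.5167 f [-0.12  0.16  0.39] fz sd 0.5 p first/last [0.5051  0.0395  0.03459] [0.50515 0.03947 0.03464]
-40 17 [-10.9 -16.5 -39.9] [  3.2  10.1 -38. ]
-38 15 [-11.7 -12.1 -37.7] [ -6.8   9.5 -36. ]
-36 7 [-10.6  -9.7 -35.8] [ -7.4   8.5 -34.1]
-34 8 [-10.  -12.1 -33.8] [ -7.4   7.8 -32.6]
-32 9 [ -9.4 -10.6 -31.7] [ -7.1   5.1 -30.3]
-30 2 [ -8.1  -2.9 -29.6] [ -6.7   0.4 -28.1]
-28 1 [ -6.5  -6.9 -27.8] [ -6.5  -6.9 -27.8]
-14 1 [-18.5 -19.9 -13.2] [-18.5 -19.9 -13.2]
-12 1 [-19.3  10.4 -12. ] [-19.3  10.4 -12. ]
```

View pics/sc7.png

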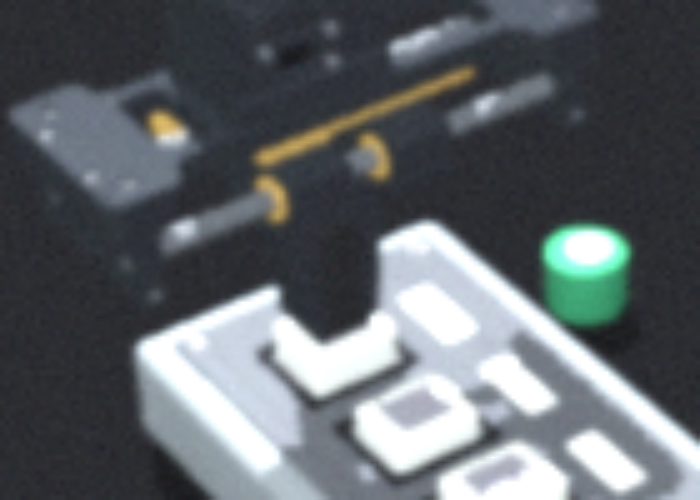

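Request:
servo_tool(moves=[[0, 0, 0, 0.002, 0, 0, 0], [0, 0, 0, 0.002, 0, 0, 0], [0, 0, 0, 0.002, 0, 0, 0]])

```text
clock: 11.82
position: [0.5052, 0.0395, 0.0339]
ee_rot: [[-0.224, 0.975, 0.001], [0.975, 0.224, -0.001], [-0.001, 0.001, -1.0]]
contact_force: [-0.4, -0.1, 0.7]
grip_width: 0.0005
```

```bash
python3 -c "
from h import *
fz(4)"
```

```text
12.0167 f [ 0.54 -0.    0.85] fz sd 0.18 p first/last [0.50523 0.03949 0.0339 ] [0.5052  0.03947 0.03388]
```

Request:
servo_tool(moves=[[0, 0, 0, 0.002, 0, 0, 0], [0, 0, 0, 0.002, 0, 0, 0], [0, 0, 0, 0.002, 0, 0, 0]])

```text
clock: 12.27
position: [0.5052, 0.0395, 0.0331]
ee_rot: [[-0.224, 0.975, 0.001], [0.975, 0.224, -0.001], [-0.001, 0.001, -1.0]]
contact_force: [1.1, -0.5, 1.4]
grip_width: 0.0004
```

```bash
python3 -c "
from h import *
fz(4)"
```

```text
12.4667 f [-0.38 -0.31  1.63] fz sd 0.25 p first/last [0.50523 0.03947 0.03312] [0.5052  0.03949 0.03311]
```

Contact with key 1 at TCP z ≈ 0.034 (1.6 N at 0.0331, no switching). That puts the real tip about 28 mm above the reported TCP, so I expect the latched key at about 0.030. Next is key 2.

Request:
servo_tool(moves=[[0, 0, 0, -0.015, 0, 0, 0], [0, 0, 0, -0.04, 0, 0, 0], [0, -0.03, 0, -0.04, 0, 0, 0], [0, -0.07, 0, -0.04, 0, 0, 0], [0, -0.11, 0, -0.04, 0, 0, 0], [0, -0.125, 0, -0.04, 0, 0, 0], [0, -0.125, 0, -0.04, 0, 0, 0], [0, -0.125, 0, -0.02, 0, 0, 0], [0, -0.125, 0, -0.005, 0, 0, 0], [0, -0.125, 0, 0.001, 0, 0, 0], [0, -0.125, 0, 0.003, 0, 0, 0], [0, -0.125, 0, 0.003, 0, 0, 0], [0, -0.125, 0, 0.003, 0, 0, 0]])

```text
clock: 13.55
position: [0.5163, -0.0087, 0.0318]
ee_rot: [[-0.225, 0.974, 0.001], [0.974, 0.225, -0.001], [-0.001, 0.001, -1.0]]
contact_force: [0.0, -0.9, -0.1]
grip_width: 0.0006
```

```bash
python3 -c "
from h import *
fz(5)
c=tip();k=c['color'][150:270,190:350,::-1];cv2.imwrite('pics/sc8.png',cv2.resize(np.clip(k.astype(float)*1.2,0,255).astype(np.uint8),None,fx=5,fy=5))"
```

```text
13.8 f [ 0.2  -0.25 -0.24] fz sd 0.41 p first/last [ 0.51643 -0.00886  0.03199] [ 0.51654 -0.00922  0.03212]
-40 15 [-10.6 -16.3 -40. ] [  7.4   6.6 -38. ]
-38 22 [-11.7 -16.5 -37.9] [  5.2  11.  -36.1]
-36 9 [-11.5 -15.3 -34.7] [  9.3   8.5 -34.2]
-34 11 [-11.1 -12.1 -34. ] [ -7.3   4.1 -32.3]
-32 8 [-10.2  -7.4 -32. ] [ -7.    6.2 -30.3]
-28 1 [ -6.7  -2.3 -27.6] [ -6.7  -2.3 -27.6]
-16 2 [-19.6 -15.9 -15. ] [-18.2  17.8 -14.1]
```

View pics/sc8.png

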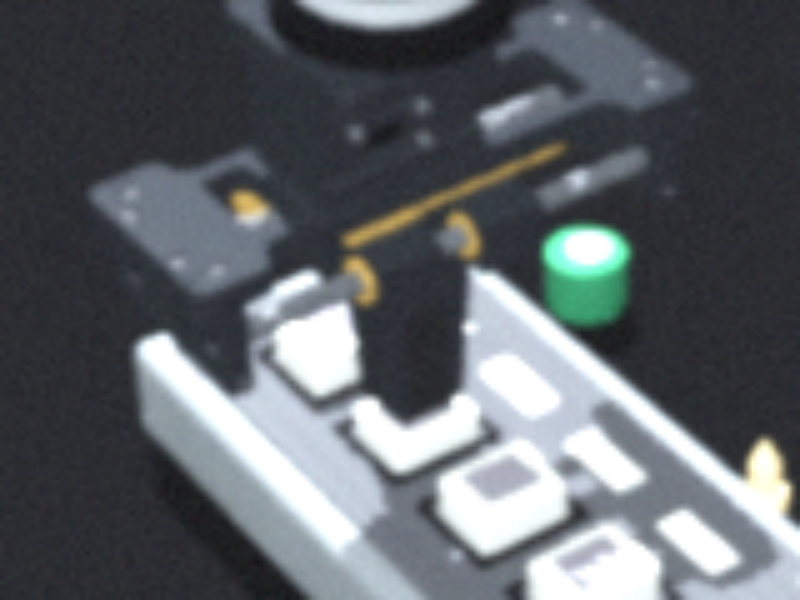

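Request:
servo_tool(moves=[[0, 0, 0, 0.003, 0, 0, 0], [0, 0, 0, 0.003, 0, 0, 0], [0, 0, 0, 0.003, 0, 0, 0]])

```text
clock: 14.1
position: [0.5165, -0.0093, 0.0309]
ee_rot: [[-0.224, 0.975, 0.002], [0.975, 0.224, -0.001], [-0.001, 0.001, -1.0]]
contact_force: [-0.5, -0.4, 0.5]
grip_width: 0.0004
```

```bash
python3 -c "
from h import *
fz(4)"
```

```text
14.3 f [0.21 0.14 0.27] fz sd 0.26 p first/last [ 0.51648 -0.00928  0.03089] [ 0.5165  -0.00925  0.03091]
```

Request:
servo_tool(moves=[[0, 0, 0, 0.002, 0, 0, 0], [0, 0, 0, 0.002, 0, 0, 0], [0, 0, 0, 0.002, 0, 0, 0]])

```text
clock: 14.55
position: [0.5166, -0.0093, 0.0303]
ee_rot: [[-0.224, 0.975, 0.002], [0.975, 0.224, -0.001], [-0.001, 0.002, -1.0]]
contact_force: [0.6, -0.6, 2.3]
grip_width: 0.0006
```

```bash
python3 -c "
from h import *
fz(5)"
```

```text
14.8 f [-0.25 -0.04  2.65] fz sd 0.68 p first/last [ 0.51661 -0.00925  0.03025] [ 0.51662 -0.00925  0.03022]
```

The second key holds 2.65 N without yielding, which confirms it is the latched one. On to key 3.

Request:
servo_tool(moves=[[0, 0, 0, -0.015, 0, 0, 0], [0, 0, 0, -0.05, 0, 0, 0], [0, -0.03, 0, -0.05, 0, 0, 0], [0, -0.07, 0, -0.05, 0, 0, 0], [0, -0.11, 0, -0.05, 0, 0, 0], [0, -0.125, 0, -0.05, 0, 0, 0], [0, -0.125, 0, -0.05, 0, 0, 0], [0, -0.125, 0, -0.03, 0, 0, 0], [0, -0.125, 0, -0.018, 0, 0, 0], [0, -0.125, 0, -0.013, 0, 0, 0], [0, -0.125, 0, -0.012, 0, 0, 0], [0, -0.125, 0, -0.012, 0, 0, 0], [0, -0.125, 0, -0.012, 0, 0, 0]])

```text
clock: 15.88
position: [0.5278, -0.0575, 0.035]
ee_rot: [[-0.225, 0.974, 0.002], [0.974, 0.225, -0.001], [-0.001, 0.002, -1.0]]
contact_force: [0.5, 0.0, -0.7]
grip_width: 0.0008
```

```bash
python3 -c "
from h import *
fz(4)"
```

```text
16.0833 f [ 0.24 -0.09  0.05] fz sd 0.48 p first/last [ 0.52786 -0.05765  0.03511] [ 0.52792 -0.05795  0.03523]
```

Request:
servo_tool(moves=[[0, 0, 0, 0.0025, 0, 0, 0], [0, 0, 0, 0.0025, 0, 0, 0], [0, 0, 0, 0.0025, 0, 0, 0]])

```text
clock: 16.33
position: [0.5279, -0.058, 0.0342]
ee_rot: [[-0.224, 0.975, 0.002], [0.975, 0.224, -0.001], [-0.001, 0.002, -1.0]]
contact_force: [-0.2, -0.5, 0.0]
grip_width: 0.0005
```

```bash
python3 -c "
from h import *
fz(4)"
```

```text
16.5333 f [-0.13 -0.15 -0.02] fz sd 0.36 p first/last [ 0.52794 -0.058    0.03424] [ 0.52796 -0.058    0.03424]
```

Request:
servo_tool(moves=[[0, 0, 0, 0.0018, 0, 0, 0], [0, 0, 0, 0.0018, 0, 0, 0], [0, 0, 0, 0.0018, 0, 0, 0]])

```text
clock: 16.78
position: [0.528, -0.058, 0.0336]
ee_rot: [[-0.224, 0.975, 0.002], [0.975, 0.224, -0.001], [-0.001, 0.002, -1.0]]
contact_force: [-0.3, -0.2, 1.6]
grip_width: 0.0003
```

```bash
python3 -c "
from h import *
fz(5)"
```

```text
17.0333 f [-0.19  0.26  1.5 ] fz sd 0.19 p first/last [ 0.52795 -0.05799  0.03356] [ 0.52794 -0.05801  0.03355]
```

Request:
servo_tool(moves=[[0, 0, 0, -0.015, 0, 0, 0], [0, 0, 0, -0.04, 0, 0, 0], [0, -0.03, 0, -0.04, 0, 0, 0], [0, -0.07, 0, -0.04, 0, 0, 0], [0, -0.11, 0, -0.04, 0, 0, 0], [0, -0.127, 0, -0.04, 0, 0, 0], [0, -0.127, 0, -0.04, 0, 0, 0], [0, -0.127, 0, -0.02, 0, 0, 0], [0, -0.127, 0, -0.008, 0, 0, 0], [0, -0.127, 0, -0.004, 0, 0, 0], [0, -0.127, 0, -0.003, 0, 0, 0], [0, -0.127, 0, -0.003, 0, 0, 0], [0, -0.127, 0, -0.003, 0, 0, 0]])

```text
clock: 18.12
position: [0.5393, -0.1069, 0.0348]
ee_rot: [[-0.225, 0.974, 0.002], [0.974, 0.225, -0.001], [-0.001, 0.002, -1.0]]
contact_force: [0.1, -0.5, -0.4]
grip_width: 0.0003
```

```bash
python3 -c "
from h import *
fz(4)"
```

```text
18.3167 f [0.01 0.07 0.13] fz sd 0.48 p first/last [ 0.53946 -0.10718  0.0349 ] [ 0.53947 -0.10757  0.03497]
```

Request:
servo_tool(moves=[[0, 0, 0, 0.002, 0, 0, 0], [0, 0, 0, 0.002, 0, 0, 0], [0, 0, 0, 0.002, 0, 0, 0]])

```text
clock: 18.57
position: [0.5397, -0.1076, 0.0343]
ee_rot: [[-0.224, 0.975, 0.003], [0.975, 0.224, -0.001], [-0.002, 0.003, -1.0]]
contact_force: [-0.0, -0.9, 0.1]
grip_width: 0.0003
```

```bash
python3 -c "
from h import *
fz(5)"
```

```text
18.8167 f [ 0.31 -0.41  0.65] fz sd 0.35 p first/last [ 0.53963 -0.10759  0.03425] [ 0.53963 -0.10762  0.03423]
```

Request:
servo_tool(moves=[[0, 0, 0, 0.0016, 0, 0, 0], [0, 0, 0, 0.0016, 0, 0, 0], [0, 0, 0, 0.0016, 0, 0, 0]])

```text
clock: 19.07
position: [0.5396, -0.1076, 0.0336]
ee_rot: [[-0.224, 0.975, 0.003], [0.975, 0.224, -0.001], [-0.002, 0.003, -1.0]]
contact_force: [-0.4, 0.2, 0.4]
grip_width: 0.0003
```

```bash
python3 -c "
from h import *
fz(5)"
```

```text
19.3167 f [ 0.06 -0.44  1.21] fz sd 0.38 p first/last [ 0.5396  -0.10761  0.03359] [ 0.53962 -0.10758  0.0336 ]
```

Key 4 was touched at about 1.2 N. Now back over key 2.

Request:
servo_tool(moves=[[0, 0, 0, -0.015, 0, 0, 0], [0, 0, 0, -0.045, 0, 0, 0], [0, 0.04, 0, -0.05, 0, 0, 0], [0, 0.09, 0, -0.05, 0, 0, 0], [0, 0.14, 0, -0.05, 0, 0, 0], [0, 0.19, 0, -0.05, 0, 0, 0], [0, 0.235, 0, -0.05, 0, 0, 0], [0, 0.25, 0, -0.05, 0, 0, 0], [0, 0.25, 0, -0.05, 0, 0, 0], [0, 0.25, 0, -0.03, 0, 0, 0], [0, 0.25, 0, -0.01, 0, 0, 0], [0, 0.25, 0, 0, 0, 0, 0], [0, 0.25, 0, 0.003, 0, 0, 0], [0, 0.25, 0, 0.003, 0, 0, 0], [0, 0.25, 0, 0.003, 0, 0, 0]])

```text
clock: 20.57
position: [0.5172, -0.0106, 0.032]
ee_rot: [[-0.223, 0.975, 0.003], [0.975, 0.223, -0.001], [-0.002, 0.002, -1.0]]
contact_force: [-0.1, 0.0, -0.8]
grip_width: 0.0004
```

```bash
python3 -c "
from h import *
fz(3)"
```

```text
20.7167 f [-0.05 -0.19 -0.17] fz sd 0.58 p first/last [ 0.51735 -0.01042  0.03222] [ 0.51744 -0.0102   0.03241]
```

Request:
servo_tool(moves=[[0, 0, 0, 0.004, 0, 0, 0], [0, 0, 0, 0.006, 0, 0, 0], [0, 0, 0, 0.008, 0, 0, 0], [0, 0, 0, 0.01, 0, 0, 0], [0, 0, 0, 0.012, 0, 0, 0], [0, 0, 0, 0.014, 0, 0, 0], [0, 0, 0, 0.015, 0, 0, 0], [0, 0, 0, 0.015, 0, 0, 0], [0, 0, 0, 0.015, 0, 0, 0]])

```text
clock: 21.47
position: [0.5177, -0.0103, 0.0265]
ee_rot: [[-0.223, 0.975, 0.004], [0.975, 0.223, -0.001], [-0.002, 0.004, -1.0]]
contact_force: [0.1, -0.4, 4.7]
grip_width: 0.0006
```

```bash
python3 -c "
from h import *
fz(4)"
```

```text
21.6667 f [ 0.13 -0.39  4.03] fz sd 0.4 p first/last [ 0.51765 -0.01023  0.0265 ] [ 0.51765 -0.01024  0.02646]
```

Request:
servo_tool(moves=[[0, 0, 0, 0.0015, 0, 0, 0], [0, 0, 0, 0.003, 0, 0, 0], [0, 0, 0, 0.003, 0, 0, 0], [0, 0, 0, 0.003, 0, 0, 0]])

```text
clock: 22.0
position: [0.5177, -0.0103, 0.0253]
ee_rot: [[-0.223, 0.975, 0.004], [0.975, 0.223, -0.001], [-0.002, 0.003, -1.0]]
contact_force: [-0.2, -0.2, 4.3]
grip_width: 0.0003
```

```bash
python3 -c "
from h import *
fz(4)"
```

```text
22.2 f [-0.18 -0.37  4.73] fz sd 0.38 p first/last [ 0.51769 -0.01024  0.0253 ] [ 0.51768 -0.01026  0.0253 ]
```

One more millimetre for margin, toward the end stop.

Request:
servo_tool(moves=[[0, 0, 0, 0.002, 0, 0, 0], [0, 0, 0, 0.003, 0, 0, 0], [0, 0, 0, 0.003, 0, 0, 0], [0, 0, 0, 0.003, 0, 0, 0]])

```text
clock: 22.53
position: [0.5177, -0.0103, 0.025]
ee_rot: [[-0.224, 0.975, 0.004], [0.975, 0.224, -0.001], [-0.002, 0.004, -1.0]]
contact_force: [-1.2, -0.5, 13.2]
grip_width: 0.0004
```

```bash
python3 -c "
from h import *
fz(4)"
```

```text
22.7333 f [-1.44 -0.47 14.42] fz sd 0.33 p first/last [ 0.5177  -0.01029  0.02498] [ 0.51771 -0.01028  0.02499]
```

The end stop is reached (about 14 N, tip at full travel). I'll release and retreat.

Request:
servo_tool(moves=[[0, 0, 0, -0.01, 0, 0, 0], [0, 0, 0, -0.02, 0, 0, 0], [0, 0, 0, -0.03, 0, 0, 0], [0, 0, 0, -0.05, 0, 0, 0], [0, 0, 0, -0.1, 0, 0, 0], [0, 0, 0, -0.17, 0, 0, 0], [0, 0, 0, -0.25, 0, 0, 0], [0, 0.06, 0, -0.33, 0, 0, 0], [0, 0.14, -0.02, -0.36, 0, 0, 0], [0, 0.22, -0.04, -0.36, 0, 0, 0], [0, 0.3, -0.06, -0.36, 0, 0, 0], [0, 0.38, -0.08, -0.36, 0, 0, 0], [0, 0.46, -0.1, -0.36, 0, 0, 0], [0, 0.54, -0.1, -0.36, 0, 0, 0], [0, 0.6, -0.1, -0.36, 0, 0, 0], [0, 0.6, -0.1, -0.36, 0, 0, 0], [0, 0.6, -0.1, -0.36, 0, 0, 0]])

```text
clock: 24.15
position: [0.4236, 0.2161, 0.1685]
ee_rot: [[-0.227, 0.974, 0.004], [0.974, 0.227, -0.001], [-0.002, 0.004, -1.0]]
contact_force: [0.9, -0.0, -0.9]
grip_width: 0.0006
```

Run:
```python
from h import *
np.set_printoptions(precision=4,suppress=True)
st()
for n in('top','scene'):
  c=robot.capture(n);save('fin_'+n,c);z=c['range_z']
  K=np.array([[c['fx'],0,c['cx']],[0,c['fy'],c['cy']],[0,0,1]])
  R=np.array(c['orientation']);P=np.array(c['position'])
  u,v=np.meshgrid(np.arange(640.),np.arange(480.))
  nn=cv2.undistortPoints(np.stack([u,v],-1).reshape(-1,1,2),K,np.array(c['D'])).reshape(480,640,2)
  X=np.concatenate([nn*z[...,None],z[...,None]],-1)@R.T+P
  for i in range(4):
    k=np.array([.505+.0112*i,.0385-.0487*i])
    m=(np.hypot(X[...,0]-k[0],X[...,1]-k[1])<.009)&(z>0)
    print(n,i+1,m.sum(),np.median(X[m][:,2]) if m.any() else None)
  for q in('green_mount','oil_bottle','brass_indenter'):
    for r in robot.pinpoint(c,q)[:1]: print(q,round(r['p'],2),w(c,r['centre']))
```

```text
24.15 [0.4235 0.2162 0.1684] [ 0.88 -0.04 -0.94] 
 [[-0.227   0.9739  0.0039]
 [ 0.9739  0.227  -0.001 ]
 [-0.0019  0.0036 -1.    ]] [-0.264  0.597 -0.479  2.044  0.478  0.607 -0.843]
top 1 101 0.062476489766296384
top 2 99 0.06256654444121024
top 3 98 0.06263269855956577
top 4 97 0.06262030120322548
green_mount 0.6 [0.6272 0.0905 0.0019]
oil_bottle 0.58 [ 0.5725 -0.2115  0.0024]
brass_indenter 0.47 [ 0.6311 -0.0494  0.0006]
scene 1 52 0.06269457691480124
scene 2 54 0.06262348409094104
scene 3 67 0.06230642076415438
scene 4 64 0.06252340482772634
green_mount 0.75 [0.6237 0.0852 0.0033]
oil_bottle 0.87 [ 0.567  -0.208   0.0025]
brass_indenter 0.56 [ 0.6336 -0.0502 -0.0029]
```

View pics/fin_scene.png

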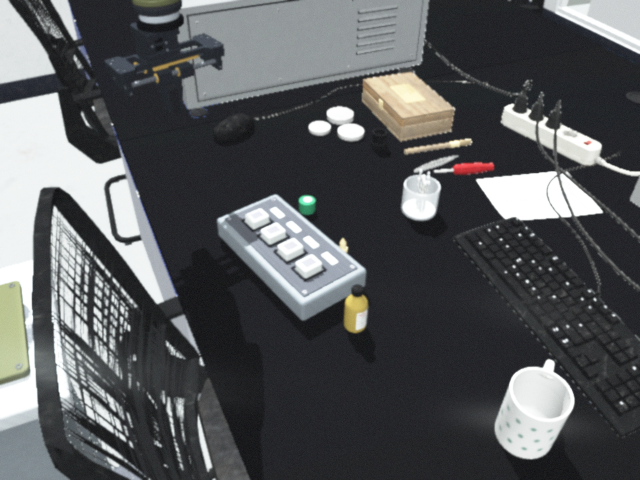

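All four keys, at (257,217) to (309,265) px, now stand at the same height of about 62.5 mm. The loose things have not moved and the robot is clear of everything, so I'm handing in.

```bash
python3 -c "
from h import *
print(robot.finish_job())"
```

```text
the job is handed in; nothing more can be done
None
```

The latched key was the second from the left. It is now up, and I handed the job in after about 24 s.

- **Taps:** I tapped all four keys from left to right, and none switched. Forces were about 1.6, 2.65, 1.5 and 1.2 N. The 1.6 and 1.5 N taps would have dipped those up keys by about 1 mm or less.
- **Release:** I pressed the second key in until it hit its end stop, which read about 14 N, then let it spring up.
- **Last checks:** The top and scene cameras both show all four key tops at 62.3–62.7 mm; the latched one read 58.5 mm at the start. The oil bottle, green mount and indenter were found within about 4 mm of where they started, which is within the detector's accuracy. The arm was clear of everything.
- **One disagreement:** The fingertips were really about 28 mm above the reported TCP, by both the cameras and the touch. I found each contact height by force instead of relying on the TCP value.

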